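# Put the counter scale back into service

## Task

The shop's counter scale has just been moved and must be put back into service. Push the yellow transit-lock plunger on its front ledge fully down, then press the orange rocker on the power block fully over to on (its raised far end down), and finally press the green key on the console all the way down and let it come up again. Do it strictly in that order, press no other key or switch, and leave the gift box on the pan and everything else on the counter where it stands.

Things in the scene. Friction and masses are not known exactly. Their poses are not given: they have to be found in the camera images.
- scale: grey counter scale, fixed, 320 (its x) x 220 (its y) footprint. Origin: centre of its underside, on the counter; z up; -x is its front. The front ledge (from its x = -160 to -60) is 50 high; behind it the steel pan, 210 x 210, centred at its x = +50, has its top 82 above the counter. An open wooden gift box stands on the pan.
- lock_plunger (a joint): travel of the yellow transit-lock plunger, m: near 0 = sticking up, 0.010 = fully home. It goes straight down, resists with about 4 N all the way, has no spring and stays where it is pushed.
- lock_plunger_top (a point): centre of the top of the yellow plunger (moves with it), a 22 mm diameter knob rising from a dark collar (34 diameter, 10 high) on the scale's front ledge, somewhere along the ledge. The top is 74 above the counter when fully up and 64 (4 above the collar) when home.
- power_block: white power block, fixed, 170 (its x) x 130 (its y) x 40 high. Origin: centre of its underside; z up; -x is its front. Two rocker switches lie on it side by side, each 50 long (along the block's x) and 24 wide, in a dark frame up to 50 above the counter: the orange one (scale) at its y = +30, the black one (lamp) at y = -30.
- scale_switch (a joint): angle of the orange rocker, rad: 0 = off (its far end, towards the block's +x, stands up), 0.44 = fully on (far end pressed down level). Pressing the far end down takes about 3 to 5 N; no spring, it stays where it is put.
- scale_switch_on (a point): point fixed in the block, at the orange rocker's far half, 14 from the pivot towards the block's +x, 50 above the counter: the middle of the far half's surface when it is fully on. When off, that half slopes up at 25 degrees from the pivot line, its outer edge (25 from the pivot) about 11 higher.
- lamp_switch (a joint): angle of the black rocker (lamp), the same kind of rocker, off at 0: to be left off.
- console: grey scale console, fixed, 210 (its x) x 140 (its y) x 40 high, white upper face. Origin: centre of its underside; z up; -x is its front. A black display bar (its x = +47 to +97, up to 64 above the counter) lies at its rear. Four round keys in front of the display in a 2 x 2 field, 63 apart along its x and 60 along its y; which colour is where changes.
- green_key (a joint): travel of the green key, m: 0 = up, 0.006 = fully down. It goes straight down, is sprung (about 1.5 N at first, 5 N fully down) and comes back up when let go.
- red_key (a joint): travel of the red key, m: 0 = up, 0.006 = fully down. It goes straight down, is sprung (about 1.5 N at first, 5 N fully down) and comes back up when let go.
- blue_key (a joint): travel of the blue key, m: 0 = up, 0.006 = fully down. It goes straight down, is sprung (about 1.5 N at first, 5 N fully down) and comes back up when let go.
- white_key (a joint): travel of the white key, m: 0 = up, 0.006 = fully down. It goes straight down, is sprung (about 1.5 N at first, 5 N fully down) and comes back up when let go.
- green_key_top (a point): centre of the top of the green key (moves with it), 28 diameter, 58 above the counter when up, 52 when fully down, where it is flush with its black housing ring (44 diameter).
- gift_box: open wooden gift box with red lining, 130 x 100 x 45, standing loose on the pan; origin: centre of its underside. Stays there.
- seal_stone: square marble seal stone with a red foot, 26 x 26 x 50, standing; loose bystander; origin: centre of its underside.
- ink_dish: white porcelain dish, 84 across, 22 high; loose bystander; origin: centre of its underside.
- tea_tin: red tea tin, 68 across, 110 high; loose bystander; origin: centre of its underside.
- fruit_jar: amber glass jar, 70 across, 100 high; loose bystander; origin: centre of its underside.
- card_box: closed wooden box with a red band, 90 x 60 x 45; loose bystander; origin: centre of its underside.
There are look-alikes about, which are no part of the job. Leave any turquoise look-alike of the power_block alone.

How it is judged (in metres and radians):
On the way, in this order (a step that is already met when the one before it is completed fails the run):
1. the yellow plunger is pushed home (value of joint lock_plunger above 0.0085 m), for 0.1 s.
2. the orange rocker is fully on (value of joint scale_switch above 0.38 rad), for 0.1 s.
3. the green key is pressed down (value of joint green_key above 0.0045 m), for 0.04 s.
4. the green key has come up again (value of joint green_key below 0.001 m), for 0.1 s.
At the end, for the whole second after the job is handed in: The plunger is at least 8.5 mm down, the orange rocker past 0.38 rad, all four keys up (within 1 mm), the lamp rocker off (below 0.1 rad), the gift box within 15 mm and the other loose things within 25 mm of where they stood, all upright (within 0.15 rad) and the box at rest (value of joint lock_plunger above 0.0085 m and value of joint scale_switch above 0.38 rad and value of joint lamp_switch below 0.1 rad and value of joint each of green_key, red_key, blue_key, white_key below 0.001 m and distance of gift_box from where it was at the start of the episode below 0.015 m and distance of each of seal_stone, ink_dish, tea_tin, fruit_jar, card_box from where it was at the start of the episode below 0.025 m and angle between each of gift_box, seal_stone, ink_dish, tea_tin, fruit_jar, card_box's own z axis and vertical below 0.15 rad and linear speed of gift_box below 0.02 m/s); the robot touches nothing.
It fails at once if the scale was switched on before the transit lock was home (value of joint scale_switch above 0.22 rad and value of joint lock_plunger below 0.0075 m).
It fails at once if the green key was pressed before the scale was switched on (value of joint green_key above 0.002 m and value of joint scale_switch below 0.33 rad).
It fails at once if another key or the lamp rocker was pressed (value of joint any of red_key, blue_key, white_key above 0.002 m or value of joint lamp_switch above 0.1 rad).
It fails at once if the gift box was shifted, lifted or tipped (distance of gift_box from where it was at the start of the episode above 0.015 m or angle between gift_box's own z axis and vertical above 0.15 rad).
It fails at once if a bystander was shifted, lifted or tipped (distance of any of seal_stone, ink_dish, tea_tin, fruit_jar, card_box from where it was at the start of the episode above 0.025 m or angle between any of seal_stone, ink_dish, tea_tin, fruit_jar, card_box's own z axis and vertical above 0.15 rad).
It also fails if it takes over 58 s, if anything falls off the work surface, if the arm or the gripper's body presses on something with over 40 N, if the wrist force passes 120 N, or if a joint passes its speed limit or range.

## Robot

A 7-joint arm with a two-finger parallel gripper is mounted at the origin on the work surface. World frame = base frame: x ahead of the robot, y to its left, z up, the work surface at z = 0. Lengths are in m, angles in degrees, forces in N, time in s.
With the tool pointing down it reaches from about 0.425 to 0.875 m from the base axis. Payload 4.7 kg.
Tool frame: the origin (TCP) lies at the very end of the fingers, on their centre line; the grasp point (between the pads) lies 19 mm behind it (env.grasp_offset is the distance from the TCP to the grasp point, in m); z points along the fingers, y is the line along which they close (so a half turn about z gives the same grasp; the last joint's range is limited). The gripper opens to 87 mm and grips with 3 to 60 N. Pads are 19 mm wide; open, the fingers measure 117 mm over their backs; the gripper's body (75 mm by 190 mm) begins 51 mm behind the grasp point.
Start: joints at [-74.994, 18.392, -4.016, 83.108, 1.295, 78.541, -3.26], TCP at [0.159, 0.63, 0.223] pointing down, gripper open.
Joint ranges: [-163.93, 163.93], [-17.29, 119.83], [-79.2, 71.16], [3.27, 140.29], [-89.18, 269.18], [5.43, 117.66], [-154.24, 154.24]. Speed limits (degrees/s): [147.25, 147.25, 180, 180, 180, 180, 180].

## Interface

Orientations are given as [roll, pitch, yaw] about the fixed x, y, z axes, in that order (R = Rz(yaw) Ry(pitch) Rx(roll)).
In Python, from cell import env gives the robot as it stands. The module is installed in compiled form; this text tells all that it offers.
- The arm moves only by the tool drive_tool, never from a script. Its argument "moves" is one flat list of numbers, 5 for each row, row after row: the shift along the tool's x, y, z in units of 40 mm (1.0 is 40 mm), then the turn about the tool's z in units of 10 degrees (1.0 is 10 degrees), then the finger opening in mm, from 0 to 87. A call has 1 to 5 rows; each row is the pose to reach, as a shift and turn from the pose commanded when the call began, along the tool's axes at that moment; what a row does not reach only later rows make up. A row lasts 1/8 s, in which the tool goes at most 62.5 mm and 10.7 degrees, less where a joint would pass 70% of its speed; a pose out of reach is approached as far as the arm can. A call with a gripper value outside its range is refused whole. The fingers move at their own pace and stop on an object; "squeeze" is the grip in N (left out, the last holds). Time passes only in rows, so rows that repeat a pose let the fingers close. It gives the time, the measured TCP pose, the force, the opening and the grip force at its end, in the units of the state.
- env.get_obs(): the state, without advancing time (a new reading comes with each control period).
- env.read_camera(name): name is "scene" or "top" or "wrist"; returns (picture, depth): 384x512x3 uint8, red, green, blue; 384x512 float32, m along the optical axis (not along the pixel's ray), 0 where there is no reading.
- env.camera_model(name): a dict with "K" (3x3 intrinsics, pixels), "k1" (the pictures are not rectified: a ray, as slopes to the right and down, at radius r is drawn at 1 + k1 r^2 times it, then the intrinsics apply), "rvec" (rotation vector, rad) and "tvec" (3), from world to camera coordinates, as OpenCV has them; the wrist camera has in their place "tool_from_camera" (4x4, takes a point from camera to tool coordinates, whose origin is the TCP and whose axes are the flange's). Camera axes: x right, y down, z forward; pixel columns grow to the right and rows downward; lengths in m; the calibration is good to about 2 mm. A picture is of the moment at which its call begins: read the wrist's pose just before it. camera_model takes no time and is no camera call.
- env.sign_off(): hands the job in; it is judged then, once.
The state is a dict: "time_s": time; "qpos": joint angles; "joint_velocities": joint speeds; "effort": joint torques, N m; "tool_pos": TCP position; "tool_rot": TCP orientation; "force": force on the tool from outside, world axes, zero at the start; "wrist_torque": the same for the moment, N m; "grip_width": finger opening in m; "grasp_force": force on a finger pad.
Only numpy, scipy, OpenCV 4.12 (cv2) and the standard library are available. Lean on these libraries where they do the work, as an engineer would, in place of code of your own. Each camera call takes 0.05 s, during which the arm holds its last target. There are 200 camera calls.

## Working session

There is one attempt and no reset: what is moved stays moved. The work goes in short steps, Python scripts to look and compute and a tool call to move; the robot and the scene stay as the last step left them, time stands still between calls to the robot, and variables do not carry over. Pictures are saved under pics/ and viewed, at most 10 in all, crops included, and the job is handed in when it is done.

Besides the shell and the picture viewer there is one more tool, called after "Emit:" as a command line: name --argument value ..., lists and objects as JSON in quotes. drive_tool: Moves the arm, as the interface text tells. Its arguments: {"type":"object","properties":{"moves":{"type":"array","items":{"type":"number"}},"squeeze":{"type":"number"}},"required":["moves"]}

```bash
mkdir -p pics; cat > h.py <<'E'
import numpy as np, cv2
from cell import env
from scipy.spatial.transform import Rotation as R
def pose():
    o=env.get_obs(); T=np.eye(4); T[:3,:3]=R.from_euler('xyz',o['tool_rot'],degrees=True).as_matrix(); T[:3,3]=o['tool_pos']; return T
def shot(n,f=None):
    T=pose(); p,d=env.read_camera(n); m=env.camera_model(n)
    if n=='wrist': W=T@np.array(m['tool_from_camera'])
    else:
        V=np.eye(4); V[:3,:3]=cv2.Rodrigues(np.array(m['rvec'],float))[0]; V[:3,3]=np.ravel(m['tvec']); W=np.linalg.inv(V)
    if f: cv2.imwrite('pics/'+f+'.png',p[:,:,::-1]); np.savez('pics/'+f+'.npz',p=p,d=d,W=W,K=m['K'],k1=m['k1'])
    return p,d,W,m
def ray(s,u,v):
    return np.r_[cv2.undistortPoints(np.array([[[u,v]]],float),np.array(s['K']),np.array([float(s['k1']),0,0,0]))[0,0],1]
def pt(s,u,v):   # by depth
    c=s['d'][int(v)-1:int(v)+2,int(u)-1:int(u)+2]; z=np.median(c[c>0]) if (c>0).any() else 0
    return (s['W']@np.r_[ray(s,u,v)*z,1])[:3]
def ptz(s,u,v,z): # on plane z
    r=s['W'][:3,:3]@ray(s,u,v); o=s['W'][:3,3]; return o+r*(z-o[2])/r[2]
def load(f): return dict(np.load('pics/'+f+'.npz'))
E
python3 - <<'E'
from h import *
a=shot('top','top0')[0]; b=shot('scene','scene0')[0]
cv2.imwrite('pics/t.png',cv2.resize(a[:,:,::-1],(800,600),interpolation=cv2.INTER_CUBIC))
cv2.imwrite('pics/s.png',cv2.resize(b[:,:,::-1],(800,600),interpolation=cv2.INTER_CUBIC))
o=env.get_obs(); print(o['tool_pos'],o['tool_rot'],o['time_s'],o['grip_width'])
print(env.camera_model('wrist'))
E
```

```text
[0.15933342 0.62964371 0.22154558] [-1.79898034e+02  5.51066815e-03  1.65805298e+02] 0.1 0.08679499017406267
{'K': array([[308.14254023,   0.        , 260.18947414],
       [  0.        , 308.14254023, 193.74237358],
       [  0.        ,   0.        ,   1.        ]]), 'k1': -0.08304446943000668, 'tool_from_camera': array([[-2.53807865e-04, -9.62532790e-01, -2.71165196e-01,
         7.49922436e-02],
       [ 9.99999938e-01, -1.77941514e-04, -3.04365413e-04,
        -7.58979752e-04],
       [ 2.44710144e-04, -2.71165256e-01,  9.62532776e-01,
        -1.61182130e-01],
       [ 0.00000000e+00,  0.00000000e+00,  0.00000000e+00,
         1.00000000e+00]])}
```

View pics/t.png

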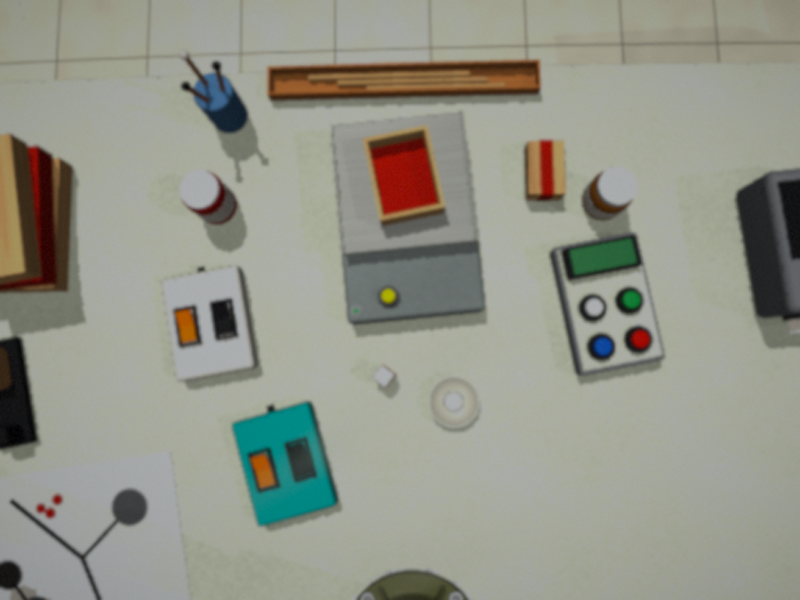

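View pics/s.png

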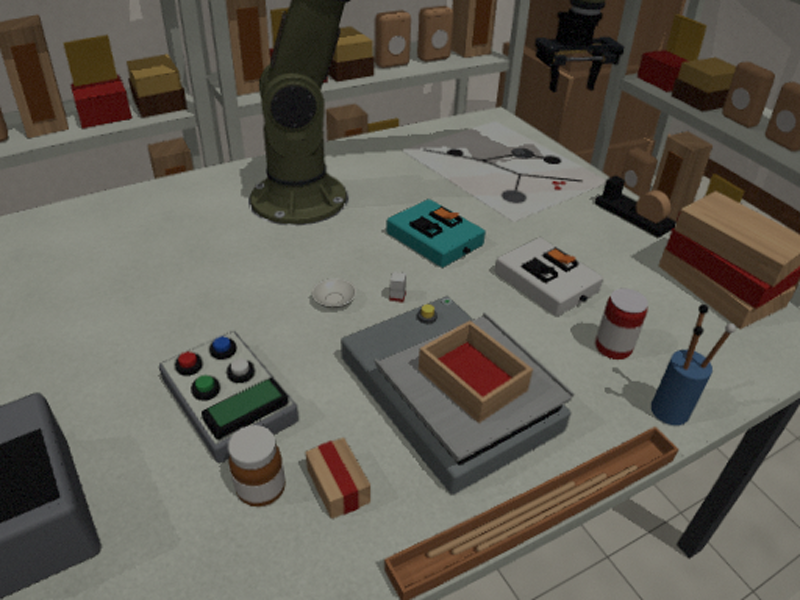

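The top view (800x600) shows three targets:
- **Plunger:** yellow, on the scale ledge at (388,296).
- **Rocker:** there are two candidate orange rockers, (187,326) on the white block and (263,470) on the turquoise one. The white block is the one described and the turquoise is the look-alike. Its far end is up in the image, because orange on the left is +y.
- **Green key:** (630,300), at the rear right of the console. The green bar at (602,257) is the display.

In the scene view they appear at (428,311), (561,258) and (205,384).

```bash
python3 - <<'E'
from h import *
t=load('top0'); s=load('scene0'); f=512/800
def tri(a,b):
    A=t['W'];B=s['W']; r1=A[:3,:3]@ray(t,*a); r2=B[:3,:3]@ray(s,*b)
    M=np.c_[r1,-r2]; k=np.linalg.lstsq(M,B[:3,3]-A[:3,3],rcond=None)[0]
    p,q=A[:3,3]+k[0]*r1,B[:3,3]+k[1]*r2; return (p+q)/2,np.linalg.norm(p-q)
np.set_printoptions(precision=4,suppress=True)
for n,a,b,z in [('plunger',(388,296),(428,309),.074),('rocker',(187,326),(561,258),.052),('green',(630,300),(205,384),.058),('white',(593,307),(240,369),.058),('red',(639,339),(187,361),.058),('blue',(601,346),(222,346),.058)]:
    a=np.array(a)*f;b=np.array(b)*f
    print(n,'tri',*tri(a,b),'depth',pt(t,*a),'plane',ptz(t,*a,z))
for n,P,z in [('block',[(165,280),(238,267),(257,368),(181,380)],.04),('blackrk',[(224,319)],.05),('scale ledge',[(346,256),(478,243),(484,306),(352,320)],.05),('console',[(553,248),(636,236),(662,353),(581,373)],.04),('tin',[(200,187)],.11)]:
    print(n,[ptz(t,p[0]*f,p[1]*f,z)[:2] for p in P])
big=cv2.resize(t['p'][150:270,90:210,::-1],(600,600),interpolation=cv2.INTER_CUBIC); cv2.imwrite('pics/crop.png',big)
E
```

```text
plunger tri [0.5442 0.0269 0.0685] 0.0004641095464643201 depth [0.5435 0.0264 0.0743] plane [0.5435 0.0265 0.074 ]
rocker tri [0.5042 0.3517 0.0458] 0.0011417555067157958 depth [0.5036 0.3499 0.0497] plane [0.5034 0.3491 0.052 ]
green tri [ 0.5327 -0.3544  0.0538] 0.0006296484990263012 depth [ 0.532  -0.3518  0.0615] plane [ 0.5324 -0.3528  0.058 ]
white tri [ 0.5229 -0.2962  0.0511] 0.000654510795948083 depth [ 0.522  -0.2931  0.0621] plane [ 0.5224 -0.2942  0.058 ]
red tri [ 0.4709 -0.3667  0.0524] 0.001957583769812391 depth [ 0.4709 -0.3632  0.0603] plane [ 0.471  -0.3639  0.058 ]
blue tri [ 0.4611 -0.3067  0.0514] 0.0019056968525575065 depth [ 0.461  -0.3029  0.0625] plane [ 0.4611 -0.304   0.058 ]
block [array([0.5799, 0.3908]), array([0.5989, 0.2706]), array([0.4354, 0.2385]), array([0.4177, 0.3615])]
blackrk [array([0.5138, 0.2899])]
scale ledge [array([0.6118, 0.0938]), array([ 0.6288, -0.1175]), array([ 0.5277, -0.1242]), array([0.509 , 0.0849])]
console [array([ 0.6204, -0.2386]), array([ 0.6377, -0.3733]), array([ 0.449 , -0.4051]), array([ 0.4198, -0.2753])]
tin [array([0.7142, 0.314 ])]
```

View pics/crop.png

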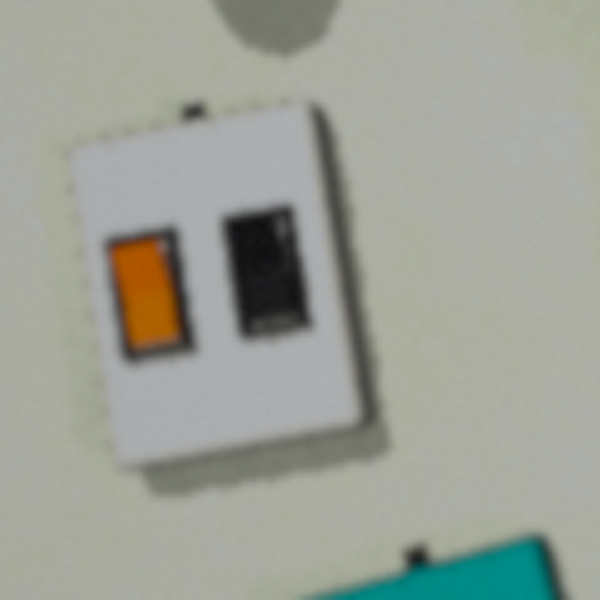

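The crop confirms the orange rocker on the white block: left side, rear end towards the image top. I'll take a wrist look over it on the way to the plunger.

Emit:
drive_tool --moves '[-1.4,-0.7,0,0,0,-2.8,-1.4,0,0,0,-4.2,-2.1,0,0,0,-5.6,-2.7,0,0,0,-6.5,-3.1,0,0,0]' --squeeze 20

```text
time_s: 0.72
tool_pos: [0.3839, 0.4431, 0.2223]
tool_rot: [-179.9, 0.1, 165.6]
force: [0.1, -0.4, -0.4]
grip_width: 0.0449
grasp_force: 0.0
```

Emit:
drive_tool --moves '[-1.4,-0.6,0,0,0,-2.8,-1.2,0,0,0,-3.5,-1.6,0,0,0,-3.5,-1.6,0,0,0,-3.5,-1.6,0,0,0]'

```text
time_s: 1.35
tool_pos: [0.5002, 0.3506, 0.2222]
tool_rot: [180.0, -0.1, 165.9]
force: [-0.3, 0.6, 0.0]
grip_width: 0.0018
grasp_force: 0.0
```

```bash
python3 - <<'E'
from h import *
p=shot('wrist','w0')[0]; cv2.imwrite('pics/w0b.png',cv2.resize(p[:,:,::-1],(800,600),interpolation=cv2.INTER_CUBIC))
print(env.get_obs()['tool_pos'],env.get_obs()['tool_rot'])
E
```

```text
[0.49975794 0.35121193 0.22221709] [ 1.79989561e+02 -7.11180119e-02  1.65934113e+02]
```

View pics/w0b.png

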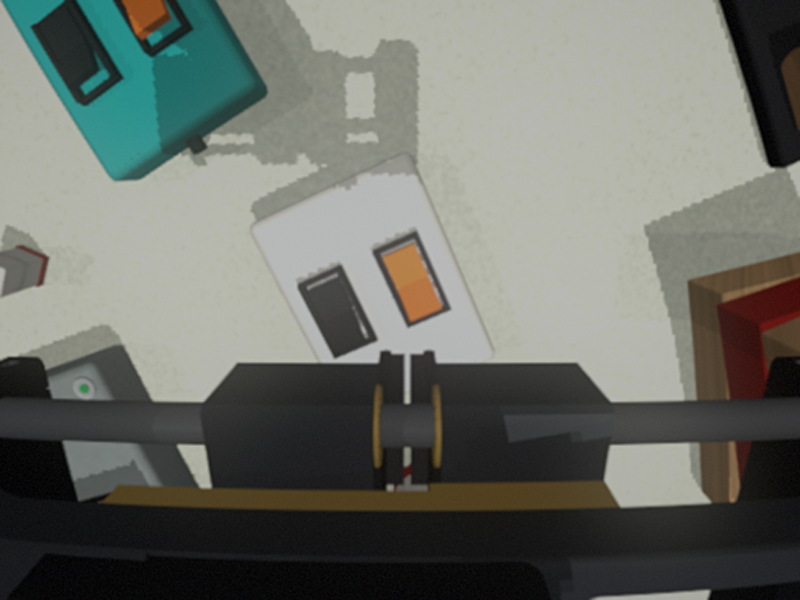

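The wrist view shows the orange rocker's frame, with corners near (373,247), (417,232), (450,308) and (406,327). Its far end is towards the image bottom, and the turquoise look-alike is at upper left.

```bash
python3 - <<'E'
from h import *
np.set_printoptions(precision=4,suppress=True)
s=load('w0'); f=.64
P=[ptz(s,u*f,v*f,.05) for u,v in [(373,247),(417,232),(450,308),(406,327)]]
print(np.array(P),np.mean(P,0)); print([pt(s,u*f,v*f) for u,v in [(393,250),(410,279),(425,310),(330,245)]])
e=(P[2]+P[3]-P[0]-P[1])/2; y=np.arctan2(e[1],e[0]); print(np.degrees(y),np.linalg.norm(e))
u=np.array([np.cos(y),np.sin(y),0]); 
for r in(12,14,18): print(r,np.mean(P,0)+u*r/1000)
T=pose(); print('plunger delta tool units',T[:3,:3].T@(np.array([.5435,.0265,.2])-T[:3,3])/.04)
E
```

```text
[[0.4732 0.3324 0.05  ]
 [0.4706 0.3647 0.05  ]
 [0.5296 0.3747 0.05  ]
 [0.5359 0.3403 0.05  ]] [0.5023 0.353  0.05  ]
[array([0.4803, 0.3447, 0.0399]), array([0.502 , 0.3518, 0.049 ]), array([0.5244, 0.3571, 0.0576]), array([0.4657, 0.3015, 0.0392])]
8.38772997632139 0.06147525077168274
12 [0.5142 0.3548 0.05  ]
14 [0.5162 0.3551 0.05  ]
18 [0.5201 0.3556 0.05  ]
plunger delta tool units [-3.0344 -7.6087  0.5503]
```

Emit:
drive_tool --moves '[-0.6,-1.4,0,0,0,-1.1,-2.8,0,0,0,-1.7,-4.2,0,0,0,-2.2,-5.6,0,0,0,-2.6,-6.6,0.3,0,0]'

```text
time_s: 2.02
tool_pos: [0.5376, 0.0672, 0.2117]
tool_rot: [179.9, 0.1, 165.8]
force: [-0.1, 0.7, -0.3]
grip_width: 0.0003
grasp_force: 0.0
```

Emit:
drive_tool --moves '[-0.4,-1.0,0.8,0,0,-0.4,-1.0,1.6,0,0,-0.4,-1.0,1.8,0,0,-0.4,-1.0,1.8,0,0]'

```text
time_s: 2.52
tool_pos: [0.5428, 0.0275, 0.1387]
tool_rot: [180.0, -0.0, 166.0]
force: [0.5, 0.3, 0.4]
grip_width: 0.0006
grasp_force: 0.0
```

```bash
python3 - <<'E'
from h import *
p=shot('wrist','w1')[0]; cv2.imwrite('pics/w1b.png',cv2.resize(p[:,:,::-1],(800,600),interpolation=cv2.INTER_CUBIC))
print(env.get_obs()['tool_pos'],env.get_obs()['tool_rot'])
E
```

```text
[0.54341062 0.02731513 0.13948012] [1.79952527e+02 5.68712807e-02 1.65957615e+02]
```

View pics/w1b.png

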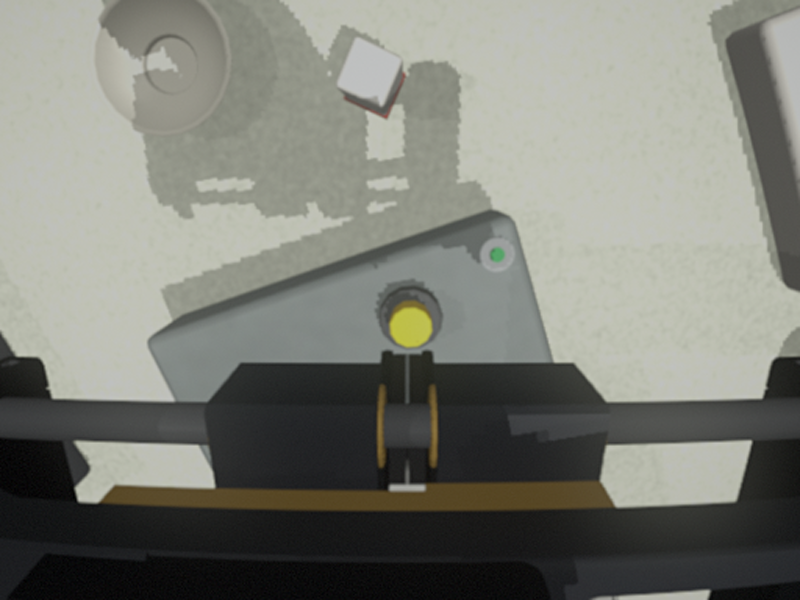

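The yellow plunger's top centre is at (410,327), just ahead of the fingertips.

```bash
python3 - <<'E'
from h import *
s=load('w1'); print(ptz(s,410*.64,327*.64,.074),pt(s,410*.64,327*.64))
a=ptz(s,410*.64,327*.64,.074);T=pose(); print(T[:3,:3].T@(a-T[:3,3])/.04)
E
```

```text
[0.54404604 0.02811978 0.074     ] [0.54475507 0.02795939 0.07183998]
[-0.008905    0.02201307  1.63703156]
```

Emit:
drive_tool --moves '[0,0,1.2,0,0,0,0,1.55,0,0,0,0,1.75,0,0,0,0,1.85,0,0,0,0,1.88,0,0]'

```text
time_s: 3.2
tool_pos: [0.5435, 0.0261, 0.0644]
tool_rot: [179.9, 0.1, 165.8]
force: [-3.3, 1.5, 8.6]
grip_width: 0.0005
grasp_force: 4.4
```

Emit:
drive_tool --moves '[0,0,0.03,0,0,0,0,0.06,0,0,0,0,0.06,0,0]'

```text
time_s: 3.58
tool_pos: [0.5436, 0.0261, 0.0641]
tool_rot: [179.9, 0.0, 165.8]
force: [-8.3, 0.4, 18.5]
grip_width: 0.0005
grasp_force: 9.3
```

It stopped at 0.064 with 18 N on the tool, so the plunger is home. Next, up and over to the rocker, turning so that the fingers' 19 mm side lies across it.

Emit:
drive_tool --moves '[0,0,-1,0,0,0,0,-2.3,0,0,0.3,1.0,-2.8,1,0,0.8,2.4,-2.8,2,0,1.2,3.7,-2.8,3,0]'

```text
time_s: 4.2
tool_pos: [0.5339, 0.1825, 0.1745]
tool_rot: [179.8, 0.1, 135.4]
force: [0.5, 0.0, -0.4]
grip_width: 0.0005
grasp_force: 0.0
```

```bash
python3 - <<'E'
from h import *
T=pose(); print(T[:3,3],T[:3,:3].T@(np.array([.517,.3545,.12])-T[:3,3])/.04, env.get_obs()['tool_rot'])
E
```

```text
[0.53385515 0.18245467 0.17452749] [3.32247287 2.76091145 1.36898851] [1.79760932e+02 9.88609801e-02 1.35399189e+02]
```

Emit:
drive_tool --moves '[1.1,0.9,0,1,0,2.2,1.8,0,2,0,3.32,2.76,0,3,0,3.32,2.76,0.5,3.6,0,3.32,2.76,1.0,3.6,0]'

```text
time_s: 4.82
tool_pos: [0.5152, 0.3533, 0.1327]
tool_rot: [179.9, -0.0, 99.9]
force: [0.9, -0.3, 0.5]
grip_width: 0.0003
grasp_force: 0.0
```

```bash
python3 - <<'E'
from h import *
p=shot('wrist','w2')[0]; cv2.imwrite('pics/w2b.png',cv2.resize(p[:,:,::-1],(800,600),interpolation=cv2.INTER_CUBIC))
T=pose(); print(T[:3,3],T[:3,:3].T@(np.array([.517,.3545,.07])-T[:3,3])/.04, env.get_obs()['tool_rot'])
E
```

```text
[0.51378445 0.35102642 0.12930266] [0.07585868 0.09781147 1.48212185] [-1.79856399e+02  1.58466942e-01  9.98796953e+01]
```

View pics/w2b.png

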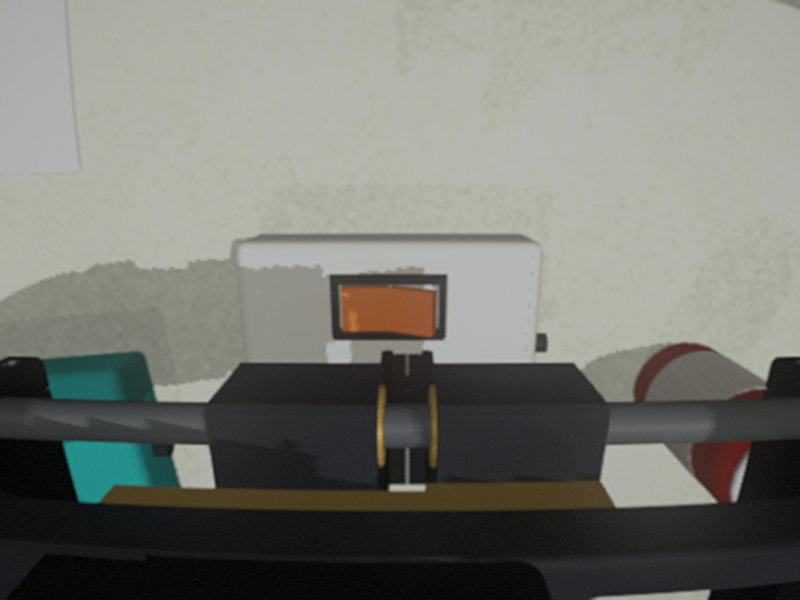

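The frame spans columns 331 to 446 and rows 275 to 339, aligned with the tool. The far end, with the cable stub, is to the right.

```bash
python3 - <<'E'
from h import *
np.set_printoptions(precision=4,suppress=True)
s=load('w2'); f=.64; T=pose()
P=np.array([ptz(s,u*f,v*f,.05) for u,v in [(331,275),(446,275),(446,339),(332,339)]])
c=P.mean(0); a=c+.015*T[:3,1]; print(c,np.ptp(P@T[:3,:3],0),a,T[:3,3],T[:3,:3].T@(a-T[:3,3])/.04)
E
```

```text
[0.5046 0.3539 0.05  ] [0.0353 0.0614 0.0002] [0.5194 0.3564 0.05  ] [0.5138 0.351  0.1293] [0.1146 0.1669 1.9828]
```

Emit:
drive_tool --moves '[0.1,0.15,0,0,0,0.1,0.15,0.5,0,0,0.1,0.15,1.0,0,0,0.1,0.15,1.0,0,0,0.1,0.15,1.0,0,0]'

```text
time_s: 5.5
tool_pos: [0.5197, 0.3575, 0.093]
tool_rot: [180.0, 0.0, 99.8]
force: [0.7, -0.3, 0.4]
grip_width: 0.0005
grasp_force: 0.0
```

Emit:
drive_tool --moves '[-0.02,0,0.4,0,0,-0.02,0,0.7,0,0,-0.02,0,0.9,0,0,-0.02,0,1.02,0,0,-0.02,0,1.07,0,0]'

```text
time_s: 6.12
tool_pos: [0.5208, 0.3568, 0.0507]
tool_rot: [179.9, -0.0, 99.8]
force: [0.6, -0.8, 4.2]
grip_width: 0.0003
grasp_force: 2.4
```

Emit:
drive_tool --moves '[0,0,0.03,0,0,0,0,0.05,0,0,0,0,0.05,0,0]'

```text
time_s: 6.5
tool_pos: [0.5209, 0.3568, 0.0504]
tool_rot: [179.9, -0.0, 99.8]
force: [-0.5, -2.6, 11.9]
grip_width: 0.0004
grasp_force: 5.8
```

It stopped at 0.0504 with 12 N, which is level. I'll go up and check the rocker's surface by depth.

Emit:
drive_tool --moves '[0,0,-1.2,0,0,0,0,-2.1,0,0,0,0,-2.1,0,0,0,0,-2.1,0,0]'

```text
time_s: 7.0
tool_pos: [0.5187, 0.3567, 0.131]
tool_rot: [-179.9, 0.0, 99.8]
force: [0.4, -0.3, -0.4]
grip_width: 0.0005
grasp_force: 0.0
```

```bash
python3 - <<'E'
from h import *
np.set_printoptions(precision=4,suppress=True)
p,d,W,m=shot('wrist','w3'); s=load('w3')
h=cv2.cvtColor(p,cv2.COLOR_RGB2HSV); k=(h[...,0]<15)&(h[...,1]>150)&(h[...,2]>80)
v,u=np.where(k[160:225,190:300]); P=np.array([pt(s,a+190,b+160) for a,b in zip(u,v)])
r=(P-[.5035,.3535,0])@[.985,.17,0]; 
for a in range(-20,25,8):
    q=P[(r>a/1e3)&(r<a/1e3+.008)]; print(a,len(q),np.median(q[:,2]) if len(q) else '')
T=pose(); print(T[:3,3],env.get_obs()['tool_rot'])
E
```

```text
-20 306 0.056945963485923345
-12 293 0.05312946122231563
-4 269 0.04953151669565739
4 280 0.04895342351123724
12 280 0.048999654222476555
20 140 0.04893733677711176
[0.5184 0.3564 0.1304] [-179.8274    0.0674   99.8238]
```

The far half is flat at 0.049, so the rocker is on. Now to the green key.

Emit:
drive_tool --moves '[-0.4,0,-1,-1,0,-1.8,-0.2,-1.8,-2,0,-3.2,-0.4,-1.8,-3,0,-4.6,-0.7,-1.8,-4,0,-6,-0.9,-1.8,-5,0]'

```text
time_s: 7.68
tool_pos: [0.5239, 0.1123, 0.2025]
tool_rot: [-179.9, -0.1, 150.2]
force: [1.5, -0.1, 0.1]
grip_width: 0.0005
grasp_force: 0.0
```

```bash
python3 - <<'E'
from h import *
T=pose(); print(T[:3,3],T[:3,:3].T@(np.array([.531,-.352,.135])-T[:3,3])/.04, env.get_obs()['tool_rot'])
E
```

```text
[0.52385516 0.11231273 0.20254484] [-5.93523964 -9.97615373  1.69531064] [-1.79892376e+02 -1.16382348e-01  1.50153866e+02]
```

Emit:
drive_tool --moves '[-0.7,-1.2,0,-1,0,-1.4,-2.4,0,-2,0,-2.1,-3.6,0,-3,0,-2.8,-4.8,0,-3.5,0,-3.5,-6,0,-3.5,0]'

```text
time_s: 8.3
tool_pos: [0.5243, -0.1651, 0.2026]
tool_rot: [180.0, -0.1, -175.1]
force: [0.7, 0.6, -1.1]
grip_width: 0.0004
grasp_force: 0.0
```

```bash
python3 - <<'E'
from h import *
T=pose(); print(T[:3,3],T[:3,:3].T@(np.array([.531,-.352,.135])-T[:3,3])/.04, env.get_obs()['tool_rot'])
E
```

```text
[ 0.52434425 -0.16511547  0.20260778] [ 0.22563014 -4.67071922  1.68717492] [ 1.79956362e+02 -1.35220890e-01 -1.75145061e+02]
```

Emit:
drive_tool --moves '[0.05,-1.4,0,0,0,0.1,-2.8,0,0,0,0.2,-4.2,0.3,0,0,0.23,-4.67,1.2,0,0,0.23,-4.67,1.2,0,0]'

```text
time_s: 8.93
tool_pos: [0.5285, -0.3507, 0.1515]
tool_rot: [179.8, -0.5, -175.4]
force: [0.5, 0.9, -0.4]
grip_width: -0.0
grasp_force: 0.0
```

Emit:
drive_tool --moves '[0,0,0.3,0,0,0,0,0.3,0,0,0,0,0.3,0,0]'

```text
time_s: 9.3
tool_pos: [0.5328, -0.3496, 0.145]
tool_rot: [-180.0, 0.1, -175.1]
force: [-0.1, -0.9, 0.6]
grip_width: 0.0004
grasp_force: 0.0
```

```bash
python3 - <<'E'
from h import *
p=shot('wrist','w4')[0]; cv2.imwrite('pics/w4b.png',cv2.resize(p[:,:,::-1],(800,600),interpolation=cv2.INTER_CUBIC))
print(env.get_obs()['tool_pos'],env.get_obs()['tool_rot'])
E
```

```text
[ 0.53278539 -0.34988657  0.1451229 ] [-1.79985868e+02  9.38266316e-02 -1.75112821e+02]
```

View pics/w4b.png

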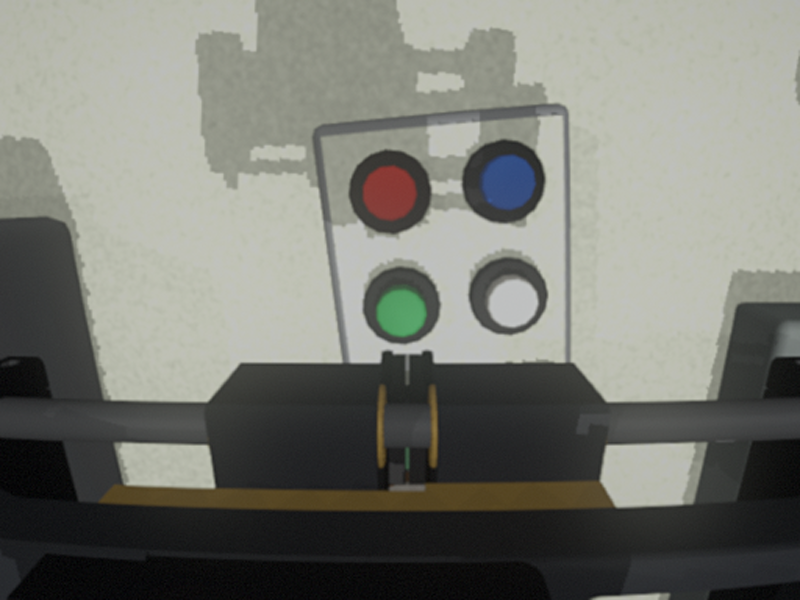

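The green key's top is at (402,312), with red, blue and white well clear. A grey device stands at the left image edge, so I'll check its clearance too.

```bash
python3 - <<'E'
from h import *
s=load('w4'); T=pose(); a=ptz(s,402*.64,312*.64,.058); print(a,pt(s,402*.64,312*.64),T[:3,3],T[:3,:3].T@(a-T[:3,3])/.04)
print(pt(s,65*.64,240*.64),pt(s,80*.64,330*.64))
E
```

```text
[ 0.53309519 -0.3526024   0.058     ] [ 0.53224947 -0.35264715  0.06078248] [ 0.53278539 -0.34988657  0.1451229 ] [ 1.63429686e-03 -6.77714798e-02  2.17808958e+00]
[ 0.51713379 -0.56938681  0.01483284] [ 0.5770411  -0.56457799  0.01557106]
```

Emit:
drive_tool --moves '[0,-0.06,0.8,0,0,0,-0.06,1.5,0,0,0,-0.06,1.9,0,0,0,-0.06,2.1,0,0,0,-0.06,2.2,0,0]'

```text
time_s: 9.98
tool_pos: [0.5322, -0.3526, 0.0568]
tool_rot: [179.9, 0.0, -175.2]
force: [-2.4, 2.7, 4.7]
grip_width: 0.0001
grasp_force: 2.3
```

Emit:
drive_tool --moves '[0,0,0.06,0,0,0,0,0.12,0,0,0,0,0.14,0,0,0,0,0.14,0,0]'

```text
time_s: 10.48
tool_pos: [0.5324, -0.3527, 0.0561]
tool_rot: [179.8, 0.1, -175.2]
force: [-10.6, 8.3, 27.2]
grip_width: 0.0007
grasp_force: 14.1
```

It stopped at 0.056 with 27 N, about 4 mm above the height the text gives. I'll compare against the console face's own measured height.

```bash
python3 - <<'E'
from h import *
np.set_printoptions(precision=4,suppress=True)
s=load('w4');t=load('top0');f=.64
for n,u,v in [('face',455,240),('face',440,230),('face',345,250),('ring',388,277),('ring',372,310),('red',390,192),('blue',508,182),('white',513,300),('redring',358,192),('counter',620,200)]: print(n,pt(s,u*f,v*f))
for n,u,v in [('face',615,323),('face',618,362),('block',230,350),('ledge',430,285),('counter',540,330)]: print('top',n,pt(t,u*f,v*f))
o=env.get_obs(); print(o['tool_pos'],o['force'],o['wrist_torque'])
E
```

```text
face [ 0.4943 -0.3266  0.0409]
face [ 0.4896 -0.3354  0.0405]
face [ 0.505  -0.3869  0.0411]
ring [ 0.5162 -0.3617  0.0506]
ring [ 0.5356 -0.3691  0.0507]
red [ 0.4704 -0.3638  0.0609]
blue [ 0.4603 -0.3057  0.0611]
white [ 0.5206 -0.2945  0.061 ]
redring [ 0.4723 -0.3806  0.0513]
counter [ 0.4649 -0.2194 -0.001 ]
top face [ 0.4978 -0.3322  0.0414]
top face [ 0.436  -0.3342  0.0412]
top block [0.4647 0.2822 0.0407]
top ledge [ 0.5626 -0.0396  0.0504]
top counter [ 0.4913 -0.2201 -0.0007]
[ 0.5324 -0.3527  0.0561] [-10.5504   8.3454  27.2408] [2.1621 2.5022 0.0137]
```

The caps measure about 0.061 when up (domed). The 4.7 N at 0.0568, then a hard stop at 0.056, fits the spring's 5 N at full travel. The key is fully down, so I'll release it and check that it comes up.

Emit:
drive_tool --moves '[0,0,-1,0,0,0,0,-2.3,0,0,0,0,-2.3,0,0,0,0,-2.3,0,0,0,0,-2.3,0,0]'

```text
time_s: 11.1
tool_pos: [0.5315, -0.3524, 0.1412]
tool_rot: [179.9, -0.1, -175.2]
force: [-0.8, 0.5, -0.2]
grip_width: 0.0004
grasp_force: 0.0
```

```bash
python3 - <<'E'
from h import *
p=shot('wrist','w5')[0]; q=shot('top','top1')[0]; s=load('w5')
for u,v in [(402,312),(390,192),(508,182),(513,300)]: print(pt(s,u*.64,v*.64))
print(env.get_obs()['tool_pos'],env.get_obs()['force'])
cv2.imwrite('pics/t1.png',np.hstack([p,q])[:,:,::-1][:, ::1] if 0 else cv2.resize(np.hstack([p,q])[:,:,::-1],(800,300)))
t=load('top0'); x=cv2.absdiff(t['p'],q).max(2); print([(k,int((x[b:b2,a:a2]>60).sum())) for k,a,a2,b,b2 in [('giftbox',230,287,78,145),('tin',112,152,105,150),('card',333,365,85,130),('seal',236,256,230,250),('dish',272,310,240,278)]])
E
```

```text
[ 0.5294338  -0.35545719  0.06109573]
[ 0.46859641 -0.36631486  0.06132479]
[ 0.45876712 -0.30895056  0.06073031]
[ 0.51814198 -0.29822349  0.06100244]
[ 0.53154688 -0.35249782  0.14115941] [-0.45563171  1.06576709  0.05558424]
[('giftbox', 0), ('tin', 0), ('card', 0), ('seal', 0), ('dish', 0)]
```

View pics/t1.png

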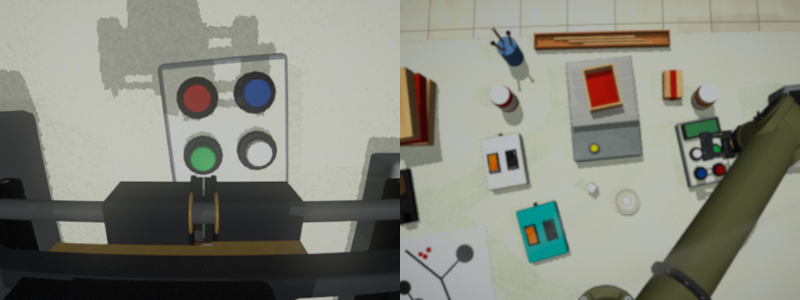

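All keys read level and nothing was disturbed. The camera puts the key's travel near 4 to 5 mm, which is borderline, so I'll feel for the contact height with a second slow press. Pressing green again now is harmless.

Emit:
drive_tool --moves '[0,0,1,0,0,0,0,1.7,0,0,0,0,1.95,0,0,0,0,1.95,0,0,0,0,1.95,0,0]'

```text
time_s: 11.82
tool_pos: [0.5329, -0.3537, 0.0658]
tool_rot: [-179.9, 0.1, -175.2]
force: [-0.2, -0.4, 1.2]
grip_width: 0.0004
grasp_force: 0.0
```

Emit:
drive_tool --moves '[0,0,0.03,0,0,0,0,0.03,0,0,0,0,0.03,0,0]'

```text
time_s: 12.2
tool_pos: [0.5323, -0.353, 0.0637]
tool_rot: [-180.0, 0.0, -175.2]
force: [0.2, -0.4, 0.3]
grip_width: 0.0007
grasp_force: 0.0
```

Emit:
drive_tool --moves '[0,0,0.03,0,0,0,0,0.03,0,0,0,0,0.03,0,0]'

```text
time_s: 12.58
tool_pos: [0.5323, -0.353, 0.0623]
tool_rot: [-180.0, 0.0, -175.2]
force: [0.1, 1.7, 1.2]
grip_width: 0.0004
grasp_force: 0.7
```

Emit:
drive_tool --moves '[0,0,0.03,0,0,0,0,0.03,0,0,0,0,0.03,0,0]'

```text
time_s: 12.95
tool_pos: [0.5323, -0.353, 0.0611]
tool_rot: [-180.0, 0.0, -175.2]
force: [0.1, 0.1, 2.0]
grip_width: 0.0005
grasp_force: 1.1
```

Emit:
drive_tool --moves '[0,0,0.03,0,0,0,0,0.03,0,0,0,0,0.03,0,0]'

```text
time_s: 13.32
tool_pos: [0.5323, -0.353, 0.0599]
tool_rot: [-180.0, 0.0, -175.2]
force: [0.6, -0.7, 2.7]
grip_width: 0.0005
grasp_force: 1.4
```

Emit:
drive_tool --moves '[0,0,0.05,0,0,0,0,0.05,0,0,0,0,0.05,0,0]'

```text
time_s: 13.7
tool_pos: [0.5323, -0.353, 0.0579]
tool_rot: [-180.0, 0.0, -175.2]
force: [0.5, -0.3, 4.2]
grip_width: 0.0009
grasp_force: 2.0
```

Emit:
drive_tool --moves '[0,0,0.08,0,0,0,0,0.08,0,0,0,0,0.08,0,0]'

```text
time_s: 14.08
tool_pos: [0.5323, -0.3531, 0.0563]
tool_rot: [180.0, 0.1, -175.2]
force: [-2.9, 3.0, 14.0]
grip_width: 0.0006
grasp_force: 7.0
```

Contact came at 0.0623 and the stop at 0.0563, so the travel is the full 6 mm and the first press was complete. I'll retreat and hand in.

Emit:
drive_tool --moves '[0,0,-1,0,0,0,0,-2.3,0,0,0,0,-2.5,0,0,0,0,-2.5,0,0,0,0,-2.5,0,0]'

```text
time_s: 14.7
tool_pos: [0.5312, -0.3521, 0.1524]
tool_rot: [179.9, -0.2, -175.2]
force: [-0.6, -0.6, -0.5]
grip_width: 0.0005
grasp_force: 0.0
```

```bash
python3 - <<'E'
from h import *
shot('wrist','w6'); s=load('w6'); print(pt(s,402*.64,312*.64), env.get_obs()['tool_pos'])
t=load('top0'); shot('top','top2'); q=load('top2')
print(pt(t,388*.64,296*.64)[2],pt(q,388*.64,296*.64)[2])
print(env.sign_off())
E
```

```text
[ 0.53230949 -0.35485851  0.06121068] [ 0.53118209 -0.35216157  0.15244245]
0.07429715904318335 0.06588358518900628
the job is handed in; nothing more can be done
None
```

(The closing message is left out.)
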